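# Seat a fossil slab on its display board and start the self-tapping hold-down screw

### The arm

A 7-joint arm with a two-finger parallel gripper is mounted at the origin on the work surface; the furniture and walls round the work are solid. World frame = base frame: x ahead of the robot, y to its left, z up, the work surface at z = 0. Lengths are in m, angles in degrees, forces in N, time in s.
With the tool pointing down it reaches from about 0.425 to 0.875 m from the base axis. Payload 4.7 kg.
Tool frame: the origin (TCP) lies at the very end of the fingers, on their centre line; the grasp point (between the pads) lies 19 mm behind it; z points along the fingers, y is the line along which they close (so a half turn about z gives the same grasp; the last joint's range is limited). The gripper opens to 87 mm and grips with 3 to 60 N. Pads are 19 mm wide; open, the fingers measure 117 mm over their backs; the gripper's body (75 mm by 190 mm) begins 51 mm behind the grasp point.
Start: joints at [-76.14, 18.392, -4.016, 83.108, 1.295, 78.541, -3.26], TCP at [0.147, 0.633, 0.223] pointing down, gripper open.
Joint ranges: [-163.93, 163.93], [-17.29, 119.83], [-79.2, 71.16], [3.27, 140.29], [-89.18, 269.18], [5.43, 117.66], [-154.24, 154.24]. Speed limits (degrees/s): [147.25, 147.25, 180, 180, 180, 180, 180].

### API

Orientations are given as [roll, pitch, yaw] about the fixed x, y, z axes, in that order (R = Rz(yaw) Ry(pitch) Rx(roll)).
In Python, from cell import get_obs, eyes, env gives the robot as it stands.
- The arm moves only by the tool servo_tool, never from a script. Its argument "series" is a list that holds one entry, the list of rows, each a list of 7 numbers: the shift along the tool's x, y, z in units of 300 mm (1.0 is 300 mm), then the turn, a rotation vector about the tool's x, y, z in units of pi rad (1.0 is pi rad), then the opening, from 0 (shut) to 1 (fully open). In form: [[[tx, ty, tz, wx, wy, wz, gripper], ...]]. A call has 1 to 12 rows; each row is the pose to reach, as a shift and turn from the pose commanded when the call began, along the tool's axes at that moment, turning the shorter way round; what a row does not reach only later rows make up. A row lasts 1/12 s, in which the tool goes at most 41.7 mm and 7.16 degrees, less where a joint would pass 70% of its speed; a pose out of reach is approached as far as the arm can. A call with a number of a shift or a turn outside -1 to 1 is refused whole. A call with a gripper value outside its range is refused whole. The fingers move at their own pace and stop on an object; "grip_force" is the grip in N (left out, the last holds). Time passes only in rows, so rows that repeat a pose let the fingers close. It gives the time, the measured TCP pose, the force, the opening and the grip force at its end, in the units of the state.
- get_obs(): the state, without advancing time (a new reading comes with each control period).
- eyes.read_camera(name): name is "side" or "top" or "wrist"; returns a dict with "frame" (384x512x3 uint8, red, green, blue), "depth" (384x512 float32, m along the optical axis (not along the pixel's ray), 0 where there is no reading), "fx", "fy", "cx", "cy" (pixels), "origin" and "rotation" of the camera in the world; the wrist camera has in their place "mount" (4x4, takes a point from camera to tool coordinates, whose origin is the TCP and whose axes are the flange's). Camera axes: x right, y down, z forward; pixel columns grow to the right and rows downward; lengths in m; the calibration is good to about 2 mm. A picture is of the moment at which its call begins: read the wrist's pose just before it.
- env.sign_off(): hands the job in; it is judged then, once.
The state is a dict: "time_s": time; "qpos": joint angles; "joint_velocities": joint speeds; "effort": joint torques, N m; "tool_pos": TCP position; "tool_rot": TCP orientation; "force": force on the tool from outside, world axes, zero at the start; "wrist_torque": the same for the moment, N m; "grip_width": finger opening in m; "grasp_force": force on a finger pad.
Only numpy, scipy, OpenCV 4.12 (cv2) and the standard library are available. Lean on these libraries where they do the work, as an engineer would, in place of code of your own. Each camera call takes 0.05 s, during which the arm holds its last target. There are 200 camera calls.

### The job

Gently slide the loose fossil slab along its display board, under the raised hold-down strap, until its far side rests against both brass stop pins. Then take the knurled brass screw by its head and, pressing it firmly straight down (10 to 20 N) the whole time, turn it clockwise about three quarters of a turn in all, letting go and taking it again as often as needed, so that it bottoms in its shallow pilot hole, cuts its first thread there and draws the strap down; it will be tightened later, so leave the strap clear of the slab. Do not let the screw spin without biting, lean on it hard enough to split the board, shift the board or disturb the other things on the table.

Things in the scene. Friction and masses are not known exactly. Their poses are not given: they have to be found in the camera images.
- board: Brown wooden display board, 240 (x) x 170 (y) x 28 mm high, 1.6 kg, lying loose on a dark mat. Origin at the centre of its underside, top 28 mm above. Its x points from the blank white label at its near end (x = -98 mm) to the screw (x = +85 mm, y = 0). The slab slides on the flush felt bed, x = -60 to +58 mm.
- board_stop (a point): Point on the board's top midway between the near faces of the two stop pins, at x = +57, y = 0 of the board; axes as the board's. The brass pins are 6 mm across, 15 mm high, at y = +-32 mm.
- mat: Dark non-slip mat under the board, 310 x 230 x 3 mm, fixed; origin at the centre of its underside.
- slab: Loose pale fossil slab, rough sides, about 63 (x) x 100 (y) x 21 mm, 0.17 to 0.28 kg. Origin at the centre of its underside; x within 9 degrees of the board's. It starts 27 to 57 mm short of home; home its origin is about 27 mm in +x from the board's, x axes parallel; up to 20 mm off sideways is all right. Push its near long side 5 to 15 mm above the board with about 6 N; a fast or hard shove onto the pins chips it.
- strap (a joint): How far screw and strap have gone down, m, growing downward; starts at 0 to 0.005. Friction in the wood: it takes about 8 N of push on the head to go down at all, and stays where left. Unturned it goes down 1 to 6 mm, to the bottom of its pilot hole, which can only be felt: the push rises; beyond, 0.0060 per turn if pushed all the time. Well over 20 N may split the board.
- knob (a joint): Turn of the screw in rad, 0 at the start, growing clockwise seen from above (against world z); turning takes about 0.1 N m. Turned without enough push it spins without going down, and ruins the hole.
- knob_grip (a point): Point on the screw's vertical axis at mid height of its knurled brass head, a round cylinder 24 mm across, 19.5 mm high, with a red mark on top; it can be gripped at any yaw. The head reaches 10 mm above and 9.5 mm below this point, which starts 80 to 86 mm over the table. Under it a collar 3 mm high, 15 mm across, then the strap.
- strap_nose (a point): Middle of the underside of the strap's rubber nose, which comes to lie over the slab's far side. The strap, steel, 16 mm wide, 3 mm thick, reaches from the nose, 44 mm on the near side of the screw's axis, to a heel 25 mm beyond it that keeps it from turning. The nose starts 32 to 37 mm over the board's top, at least 10 mm over the slab's.
- glue_bottle: Brown dropper bottle, 33 mm across, 102 mm high, loose, a bystander at the right; origin at its underside.
- lens: Small black folding hand lens, 28 x 39 x 17 mm, loose, a bystander to the left of the board; origin at its underside.
Not all that is in view belongs to the job. What is shaped like the slab but brown or orange is not meant.

How it is judged:
By the outcome, as a careful person would: the job done as asked, in the order asked, and still so for the second after the job is handed in, with the robot touching nothing.
It also fails if it takes over 72 s, if anything falls off the work surface, if the arm or the gripper's body presses on something with over 40 N, if the wrist force passes 120 N, or if a joint passes its speed limit or range.

## Working session

There is one attempt and no reset: what is moved stays moved. The work goes in short steps, Python scripts to look and compute and a tool call to move; the robot and the scene stay as the last step left them, time stands still between calls to the robot, and variables do not carry over. Pictures are saved under pics/ and viewed, at most 10 in all, crops included, and the job is handed in when it is done.

Besides the shell and the picture viewer there is one more tool, called after ">>>" as name(argument=value, ...) on one line, values as JSON. servo_tool: Moves the arm, as the interface text tells. Shifts and turns lie within -1 to 1; 1 stands for 300 mm of shift or pi rad of turn. Its arguments: {"type":"object","properties":{"series":{"type":"array"},"grip_force":{"type":"number"}},"required":["series"]}

```bash
mkdir -p pics
cat > h.py <<'E'
import numpy as np, cv2
from cell import get_obs, eyes, env
from scipy.spatial.transform import Rotation as R
def cloud(name):
    o=get_obs(); c=eyes.read_camera(name)
    d=c['depth']; v,u=np.mgrid[:d.shape[0],:d.shape[1]]
    P=np.stack([(u-c['cx'])/c['fx']*d,(v-c['cy'])/c['fy']*d,d],-1)
    if 'mount' in c:
        M=np.array(c['mount']); P=P@M[:3,:3].T+M[:3,3]
        rot=R.from_euler('xyz',o['tool_rot'],degrees=True).as_matrix()
        P=P@rot.T+np.array(o['tool_pos'])
    else: P=P@np.array(c['rotation']).T+np.array(c['origin'])
    P[d==0]=np.nan
    return c['frame'],P
def save(n,f): cv2.imwrite('pics/'+n+'.png',f[:,:,::-1])
E
python3 - <<'E'
from h import *
o=get_obs(); print({k:np.round(v,3).tolist() for k,v in o.items()})
for n in('top','side'):
    f,P=cloud(n); np.save(n+'.npy',P); np.save(n+'f.npy',f)
    save(n,f)
    c=P[192,256];print(n,c)
E
```

```text
{'time_s': 0.0, 'qpos': [-76.139, 18.44, -4.014, 83.177, 1.295, 78.54, -3.258], 'joint_velocities': [0.128, 0.002, -0.014, -0.024, -0.049, -0.047, 0.067], 'effort': [0.001, -49.129, -0.404, -31.253, -0.064, 0.044, 0.0], 'tool_pos': [0.147, 0.633, 0.221], 'tool_rot': [-179.889, 0.006, 166.95], 'force': [1.341, 0.012, 1.225], 'wrist_torque': [0.035, 0.009, 0.022], 'grasp_force': 0.0, 'grip_width': 0.087}Traceback (most recent call last):
  File "<stdin>", line 4, in <module>
  File "h.py", line 12, in cloud
    else: P=P@np.array(c['rotation']).T+np.array(c['origin'])
            ~~~~~~~~~~~~~~~~~~~~~~~~~~~^~~~~~~~~~~~~~~~~~~~~~
ValueError: operands could not be broadcast together with shapes (384,512) (3,)
```

```bash
sleep 1; python3 -c "
import cv2,numpy as np
cv2.imwrite('pics/both.png',np.vstack([cv2.imread('pics/top.png')]))"
```

```text
[ WARN:0@0.006] global loadsave.cpp:275 findDecoder imread_('pics/top.png'): can't open/read file: check file path/integrity
Traceback (most recent call last):
cv2.error: OpenCV(4.12.0) :-1: error: (-5:Bad argument) in function 'imwrite'
> Overload resolution failed:
>  - img data type = object is not supported
>  - Expected Ptr<cv::UMat> for argument 'img'
```

Run:
```python
from h import *
for n in('top','side','wrist'):
    c=eyes.read_camera(n); print(n,{k:v for k,v in c.items() if k not in('frame','depth')})
```

```text
top {'fx': 436.45497781347683, 'fy': 436.45497781347683, 'cx': 246.5719114019577, 'cy': 192.4744409970844, 'origin': array([ 0.29739574, -0.06827707,  1.3527271 ]), 'rotation': array([-1.71687828e+02,  4.02354458e-02, -8.95438405e+01])}
side {'fx': 421.2898507951188, 'fy': 421.2898507951188, 'cx': 253.5246486756044, 'cy': 189.9470362867834, 'origin': array([ 0.33855694, -1.02393601,  0.77439678]), 'rotation': array([-126.30272417,   -0.43849275,   -7.71078709])}
wrist {'fx': 267.4207246894129, 'fy': 267.4207246894129, 'cx': 257.82707413802666, 'cy': 196.5700411969383, 'mount': array([[-2.26888327e-04, -9.54637185e-01, -2.97771377e-01,
         8.36885533e-02],
       [ 9.99999870e-01, -8.06311764e-05, -5.03455973e-04,
         3.64154896e-04],
       [ 4.56608136e-04, -2.97771453e-01,  9.54637080e-01,
        -1.61596209e-01],
       [ 0.00000000e+00,  0.00000000e+00,  0.00000000e+00,
         1.00000000e+00]])}
```

```bash
sed -i "s/np.array(c\['rotation'\]).T/R.from_euler('xyz',c['rotation'],degrees=True).as_matrix().T/" h.py
python3 - <<'E'
from h import *
for n in('top','side'):
    f,P=cloud(n); np.save(n+'.npy',P); np.save(n+'f.npy',f)
    save(n,f)
    print(n,P[192,256], np.nanpercentile(P[...,2],[5,25,50,75]))
E
```

```text
top [ 0.49662748 -0.09525952  0.000839  ] [-0.73630536 -0.72401442 -0.00248249  0.00187909]
side [0.4911605  0.00262374 0.00428198] [-0.72732251 -0.08152525  0.00086043  0.01300498]
```

View pics/top.png

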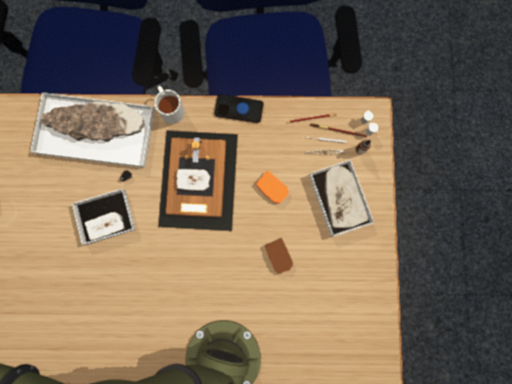

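View pics/side.png

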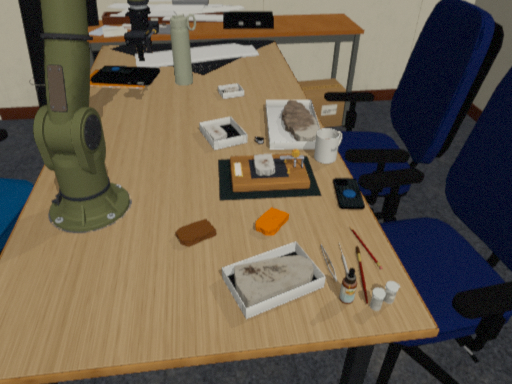

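Run:
```python
from h import *
P=np.load('top.npy');f=np.load('topf.npy')
for n,(u,v) in dict(label=(193,208),slab=(194,180),knob=(196,142),mug=(172,98),lens=(125,176),phone=(240,108),bl=(168,216),br=(221,218),tl=(171,138),tr=(224,140)).items():
    w=P[v-1:v+2,u-1:u+2].reshape(-1,3); print(n,np.round(np.nanmedian(w,0),3),np.round(np.nanmax(w[:,2]),3))
m=P[95:125,150:185]; print('mug top',np.nanmax(m[...,2]))
b=(P[...,2]>.024)&(P[...,2]<.04)&(P[...,0]>.4)&(P[...,0]<.72)&(np.abs(P[...,1]-.08)<.12)
b[:, :155]=0; b[:125]=0; b[:,245:]=0
q=P[b][:,:2].astype(np.float32); print(cv2.minAreaRect(q),len(q))
```

```text
label [0.441 0.097 0.032] 0.035
slab [0.525 0.093 0.051] 0.056
knob [0.632 0.085 0.092] 0.094
mug [0.78  0.168 0.057] 0.058
lens [0.542 0.313 0.016] 0.017
phone [ 0.765 -0.043  0.012] 0.015
bl [0.419 0.178 0.003] 0.006
br [0.414 0.013 0.003] 0.007
tl [0.668 0.176 0.004] 0.032
tr [0.656 0.006 0.028] 0.035
mug top 0.10067222793106079
((0.5404935479164124, 0.09194261580705643), (0.17060339450836182, 0.24056096374988556), 87.58721160888672) 3423
```

>>> servo_tool(series=[[[-0.78, -0.75, -0.26, 0, 0, -0.03, 1], [-0.78, -0.75, -0.26, 0, 0, -0.03, 1], [-0.78, -0.75, -0.26, 0, 0, -0.03, 1], [-0.78, -0.75, -0.26, 0, 0, -0.03, 1], [-0.78, -0.75, -0.26, 0, 0, -0.03, 1], [-0.78, -0.75, -0.26, 0, 0, -0.03, 1], [-0.78, -0.75, -0.26, 0, 0, -0.03, 1], [-0.78, -0.75, -0.26, 0, 0, -0.03, 1], [-0.78, -0.75, -0.26, 0, 0, -0.03, 1]]])

```text
time_s: 1.05
tool_pos: [0.3306, 0.3542, 0.3035]
tool_rot: [179.9, 0.3, 171.6]
force: [1.1, -0.1, 0.2]
grip_width: 0.0872
grasp_force: 0.0
```

>>> servo_tool(series=[[[-0.61, -0.81, 0, 0, 0, -0.03, 0.65], [-0.61, -0.81, 0, 0, 0, -0.03, 0.65], [-0.61, -0.81, 0, 0, 0, -0.03, 0.65], [-0.61, -0.81, 0, 0, 0, -0.03, 0.65], [-0.61, -0.81, 0, 0, 0, -0.03, 0.65], [-0.61, -0.81, 0, 0, 0, -0.03, 0.65], [-0.61, -0.81, 0, 0, 0, -0.03, 0.65], [-0.61, -0.81, 0, 0, 0, -0.03, 0.65], [-0.61, -0.81, 0, 0, 0, -0.03, 0.65], [-0.61, -0.81, 0, 0, 0, -0.03, 0.65], [-0.61, -0.81, 0, 0, 0, -0.03, 0.65]]])

```text
time_s: 1.97
tool_pos: [0.4724, 0.0976, 0.3005]
tool_rot: [180.0, -0.0, 177.9]
force: [-0.6, -0.4, -0.4]
grip_width: 0.057
grasp_force: 0.0
```

Run:
```python
from h import *
f,P=cloud('wrist'); np.save('w1.npy',P); save('w1',f); np.save('w1f.npy',f)
o=get_obs();print(np.round(o['tool_pos'],4),np.round(o['tool_rot'],2),np.round(o['qpos'],1),np.round(o['force'],2),o['grip_width'])
```

```text
[0.4723 0.0979 0.3004] [ 1.7998e+02 -3.0000e-02  1.7792e+02] [-43.6  -5.2  27.   99.7   2.3  84.9  71. ] [ 0.58  0.49 -0.65] 0.05673910817270561
```

View pics/w1.png

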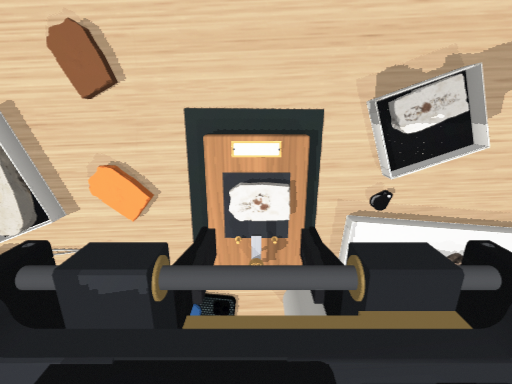

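Run:
```python
from h import *
P=np.load('w1.npy');f=np.load('w1f.npy').astype(int)
z=P[...,2]; reg=np.zeros(z.shape,bool); reg[110:265,190:318]=1
b=reg&(z>.024)&(z<.042)&(P[...,0]<.66)
q=P[b][:,:2].astype(np.float32); r=cv2.minAreaRect(q); print('board',r,len(q),np.nanmedian(z[b]))
lab=reg&(f.min(-1)>170)&(z<.042); print('label',np.nanmean(P[lab],0),lab.sum())
s=reg&(z>.045)&(z<.062)&(P[...,0]<.59); s[:,:222]=0
s=s.astype(np.uint8); n,L,st,_=cv2.connectedComponentsWithStats(s); k=1+st[1:,4].argmax()
q=P[L==k][:,:2].astype(np.float32); print('slab',cv2.minAreaRect(q),len(q),np.nanmedian(z[L==k]),q.min(0),q.max(0))
bx=cv2.boxPoints(cv2.minAreaRect(q)); print(bx)
for u in(238,274): 
  w=P[230:250,u-4:u+5].reshape(-1,3); w=w[(w[:,2]>.038)&(w[:,2]<.05)]; print('pin',w.mean(0),w.min(0),w.max(0),len(w))
w=P[236:262,248:266].reshape(-1,3); w=w[(w[:,2]>.06)]; print('strap',np.median(w,0),w.min(0),w.max(0),len(w))
```

```text
board ((0.537627100944519, 0.09218119084835052), (0.1699838489294052, 0.23242327570915222), 87.81354522705078) 10149 0.03058462901083081
label [0.44594601 0.09756052 0.03186394] 608
slab ((0.5272592902183533, 0.09813807904720306), (0.09818319231271744, 0.061303816735744476), 87.43250274658203) 2042 0.05080691703854154 [0.49660698 0.04862225] [0.5584541 0.1469903]
[[0.49443904 0.05046885]
 [0.5556813  0.04772267]
 [0.5600796  0.1458073 ]
 [0.4988373  0.14855349]]
pin [0.59848315 0.05776742 0.0433337 ] [0.59626232 0.05552423 0.0381078 ] [0.60170324 0.06055033 0.04628108] 15
pin [0.60116727 0.1213046  0.04439494] [0.5989562  0.11945976 0.0413808 ] [0.60409854 0.12323844 0.04666219] 12
strap [0.60059139 0.08976312 0.06932353] [0.57697068 0.0799279  0.06685125] [0.61871799 0.09792088 0.08564589] 264
```

>>> servo_tool(series=[[[0, 0.008, 0.13, 0, 0, 0, 0.65], [0, 0.008, 0.26, 0, 0, 0, 0.65], [0, 0.008, 0.39, 0, 0, 0, 0.65], [0, 0.008, 0.52, 0, 0, 0, 0.65], [0, 0.008, 0.65, 0, 0, 0, 0.65], [0, 0.008, 0.75, 0, 0, 0, 0.65], [0, 0.008, 0.82, 0, 0, 0, 0.65], [0, 0.008, 0.86, 0, 0, 0, 0.65], [0, 0.008, 0.875, 0, 0, 0, 0.65], [0, 0.008, 0.875, 0, 0, 0, 0.65]]])

```text
time_s: 2.85
tool_pos: [0.4718, 0.0995, 0.037]
tool_rot: [-180.0, -0.1, 177.9]
force: [0.2, -0.5, 0.0]
grip_width: 0.0564
grasp_force: 0.0
```

>>> servo_tool(series=[[[-0.02, 0, 0, 0, 0, 0, 0.65], [-0.03, 0, 0, 0, 0, 0, 0.65], [-0.037, 0, 0, 0, 0, 0, 0.65], [-0.044, 0, 0, 0, 0, 0, 0.65], [-0.051, 0, 0, 0, 0, 0, 0.65], [-0.058, 0, 0, 0, 0, 0, 0.65], [-0.065, 0, 0, 0, 0, 0, 0.65], [-0.072, 0, 0, 0, 0, 0, 0.65], [-0.079, 0, 0, 0, 0, 0, 0.65], [-0.086, 0, 0, 0, 0, 0, 0.65], [-0.093, 0, 0, 0, 0, 0, 0.65], [-0.1, 0, 0, 0, 0, 0, 0.65]]])

```text
time_s: 3.85
tool_pos: [0.5032, 0.0972, 0.038]
tool_rot: [-180.0, -0.0, 177.7]
force: [-1.5, -0.3, 0.5]
grip_width: 0.0568
grasp_force: 0.9
```

```bash
cat > m.py <<'E'
from h import *
import sys
f,P=cloud('top'); z=P[...,2]
s=(z>.044)&(z<.061)&(P[...,0]<.64)&(P[...,0]>.45)&(abs(P[...,1]-.095)<.08)&(f.min(-1)>110)
q=P[s][:,:2].astype(np.float32); print('slab',cv2.minAreaRect(q),len(q),q.max(0))
o=get_obs();print(np.round(o['tool_pos'],4),np.round(o['tool_rot'],2),np.round(o['force'],2),np.round(o['wrist_torque'],2),o['time_s'])
E
python3 m.py
```

```text
slab ((0.5610487461090088, 0.05770077556371689), (0.01575031690299511, 0.0054289959371089935), 27.189743041992188) 10 [0.56806076 0.06128544]
[0.5038 0.0972 0.0381] [-1.8000e+02  4.0000e-02  1.7775e+02] [-0.93  0.78 -1.29] [ 0.04  0.16 -0.01] 3.9
```

>>> servo_tool(series=[[[-0.007, 0, 0, 0, 0, 0, 0.65], [-0.014, 0, 0, 0, 0, 0, 0.65], [-0.021, 0, 0, 0, 0, 0, 0.65], [-0.028, 0, 0, 0, 0, 0, 0.65], [-0.034, 0, 0, 0, 0, 0, 0.65], [-0.039, 0, 0, 0, 0, 0, 0.65], [-0.043, 0, 0, 0, 0, 0, 0.65], [-0.046, 0, 0, 0, 0, 0, 0.65], [-0.049, 0, 0, 0, 0, 0, 0.65], [-0.052, 0, 0, 0, 0, 0, 0.65]]])

```text
time_s: 4.73
tool_pos: [0.5187, 0.0966, 0.038]
tool_rot: [180.0, -0.0, 177.7]
force: [-1.2, -0.1, 0.6]
grip_width: 0.0565
grasp_force: 0.5
```

Run:
```python
from h import *
f,P=cloud('side'); c=f[140:205,210:325]; save('s2',cv2.resize(c,None,fx=5,fy=5,interpolation=cv2.INTER_CUBIC))
o=get_obs();print(np.round(o['tool_pos'],4),np.round(o['force'],2),o['time_s'])
```

```text
[0.5189 0.0966 0.0381] [-0.47 -0.3   0.27] 4.7833
```

View pics/s2.png

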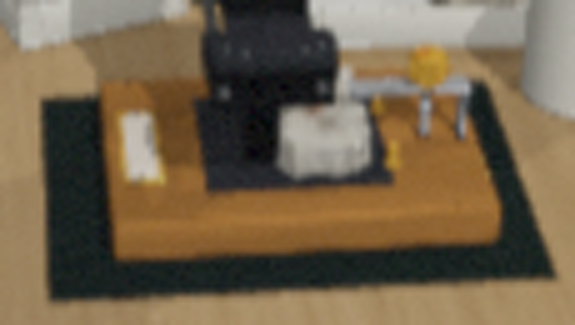

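>>> servo_tool(series=[[[-0.003, 0, 0, 0, 0, 0, 0.65], [-0.006, 0, 0, 0, 0, 0, 0.65], [-0.009, 0, 0, 0, 0, 0, 0.65], [-0.012, 0, 0, 0, 0, 0, 0.65], [-0.015, 0, 0, 0, 0, 0, 0.65], [-0.018, 0, 0, 0, 0, 0, 0.65], [-0.02, 0, 0, 0, 0, 0, 0.65], [-0.022, 0, 0, 0, 0, 0, 0.65], [-0.024, 0, 0, 0, 0, 0, 0.65]]])

```text
time_s: 5.53
tool_pos: [0.5259, 0.0963, 0.0381]
tool_rot: [180.0, -0.0, 177.8]
force: [-1.4, -0.2, -0.9]
grip_width: 0.0565
grasp_force: 0.6
```

>>> servo_tool(series=[[[-0.002, 0, 0, 0, 0, 0, 0.65], [-0.004, 0, 0, 0, 0, 0, 0.65], [-0.006, 0, 0, 0, 0, 0, 0.65], [-0.008, 0, 0, 0, 0, 0, 0.65], [-0.01, 0, 0, 0, 0, 0, 0.65], [-0.01, 0, 0, 0, 0, 0, 0.65]]])

```text
time_s: 6.03
tool_pos: [0.5291, 0.0962, 0.0381]
tool_rot: [180.0, 0.0, 177.7]
force: [-1.0, 0.7, -0.3]
grip_width: 0.0566
grasp_force: 0.4
```

>>> servo_tool(series=[[[-0.002, 0, 0, 0, 0, 0, 0.65], [-0.004, 0, 0, 0, 0, 0, 0.65], [-0.006, 0, 0, 0, 0, 0, 0.65], [-0.008, 0, 0, 0, 0, 0, 0.65], [-0.01, 0, 0, 0, 0, 0, 0.65], [-0.01, 0, 0, 0, 0, 0, 0.65]]])

```text
time_s: 6.53
tool_pos: [0.5299, 0.0962, 0.0379]
tool_rot: [-180.0, -0.3, 177.8]
force: [-7.4, -0.9, 6.5]
grip_width: 0.0564
grasp_force: 3.7
```

>>> servo_tool(series=[[[0.02, 0, 0, 0, 0, 0, 0.65], [0.05, 0, 0, 0, 0, 0, 0.65], [0.07, 0, -0.04, 0, 0, 0, 0.65], [0.07, 0, -0.14, 0, 0, 0, 0.65], [0.07, 0, -0.27, 0, 0, 0, 0.65], [0.07, 0, -0.4, 0, 0, 0, 0.65], [0.07, 0, -0.5, 0, 0, 0, 0.65], [-0.03, 0, -0.5, 0, 0, 0, 0.65], [-0.13, 0, -0.5, 0, 0, 0, 0.65], [-0.13, 0, -0.5, 0, 0, 0, 0.65]]])

```text
time_s: 7.37
tool_pos: [0.5753, 0.0943, 0.1886]
tool_rot: [-179.9, 0.4, 177.7]
force: [-0.3, 0.5, -0.7]
grip_width: 0.0565
grasp_force: 0.0
```

Run:
```python
from h import *
f,P=cloud('wrist'); np.save('w3.npy',P); save('w3',f); np.save('w3f.npy',f)
o=get_obs();print(np.round(o['tool_pos'],4),np.round(o['tool_rot'],2),np.round(o['qpos'],1),np.round(o['force'],2),o['time_s'])
```

```text
[0.5725 0.0941 0.1879] [-1.7992e+02  1.2000e-01  1.7768e+02] [-39.3  11.7  31.2  97.3  -6.2  72.7  80.9] [-0.45  0.41 -0.49] 7.4167
```

View pics/w3.png

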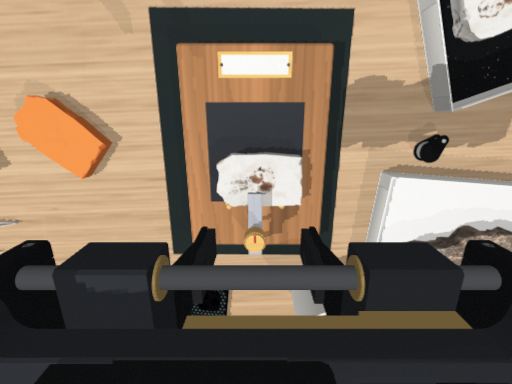

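Run:
```python
from h import *
P=np.load('w3.npy');f=np.load('w3f.npy').astype(int); z=P[...,2]
reg=np.zeros(z.shape,bool); reg[145:212,210:310]=1
s=reg&(z>.044)&(z<.06)&(f.min(-1)>90); q=P[s][:,:2].astype(np.float32); print('slab',cv2.minAreaRect(q),len(q),q.max(0))
ql=P[205:209,225:232].reshape(-1,3); print('pinL',ql[ql[:,2]>.036][:6])
reg[:]=0; reg[225:258,238:272]=1
k=reg&(z>.084); w=P[k]; print('knob',np.nanmedian(w,0),np.nanmin(w,0),np.nanmax(w,0),len(w), cv2.minEnclosingCircle(w[:,:2].astype(np.float32)))
st=P[196:222,249:261].reshape(-1,3); print('strap',np.nanmedian(st,0))
b=P[60:200,180:205].reshape(-1,3); b=b[(b[:,2]>.02)&(b[:,2]<.04)];print('edge y board',b[:,2].mean())
b=(z>.022)&(z<.04); b[:42]=0;b[245:]=0;b[:,:172]=0;b[:,340:]=0
print('board',cv2.minAreaRect(P[b][:,:2].astype(np.float32)))
```

```text
slab ((0.5694339871406555, 0.09555888921022415), (0.09950796514749527, 0.06543213874101639), 89.67728424072266) 3879 [0.60210687 0.14543952]
pinL [[0.59676898 0.05656336 0.04561126]
 [0.59692022 0.05772884 0.04531494]
 [0.597279   0.05881941 0.04442409]
 [0.5948319  0.06092963 0.05157196]
 [0.59445598 0.06225884 0.05278281]
 [0.59814598 0.05642801 0.04532849]]
knob [0.62360776 0.08907565 0.09123383] [0.61337417 0.07662972 0.08410578] [0.63738056 0.10056512 0.09334555] 380 ((0.6253195405006409, 0.08903872221708298), 0.012474287301301956)
strap [0.59387477 0.09020099 0.06910854]
edge y board 0.030340857869610924
board ((0.5407137274742126, 0.09222281724214554), (0.17063848674297333, 0.23787783086299896), 87.6353988647461)
```

```bash
python3 - <<'E'
from h import *
P=np.load('w3.npy');f=np.load('w3f.npy').astype(int); z=P[...,2]
s=(z>.046)&(z<.06)&(f.min(-1)>90); s[:145]=0;s[215:]=0;s[:,:205]=0;s[:,312:]=0
yb=np.arange(.05,.145,.006)
w=P[s]; N=[];F=[]
for y in yb:
    c=w[abs(w[:,1]-y)<.003]; N.append(c[:,0].min());F.append(c[:,0].max())
print(np.round(N,4),np.round(F,4)); print('yaw near',-np.degrees(np.polyfit(yb,N,1)[0]),'far',-np.degrees(np.polyfit(yb,F,1)[0]))
E
python3 -c "
import cv2
i=cv2.imread('pics/w3.png')[140:260,195:320]; cv2.imwrite('pics/w3c.png',cv2.resize(i,None,fx=5,fy=5,interpolation=2)[:600])"
```

```text
[0.5437 0.5413 0.5381 0.5371 0.5366 0.5366 0.5378 0.5372 0.5371 0.5374
 0.5376 0.5382 0.5394 0.5402 0.5409 0.5416] [0.5853 0.5991 0.5967 0.5973 0.5969 0.5968 0.5801 0.5805 0.5978 0.5983
 0.598  0.5978 0.6005 0.598  0.598  0.5987]
yaw near -0.2691194388048218 far -4.409133696317881
```

View pics/w3c.png

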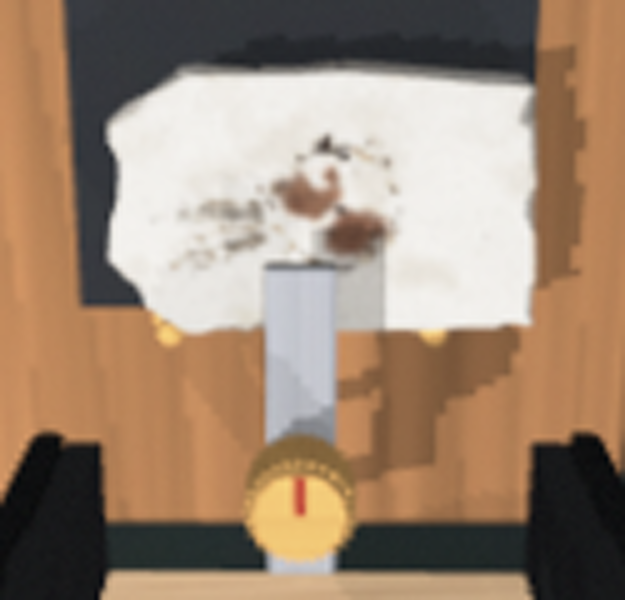

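>>> servo_tool(series=[[[-0.09, -0.005, 0, 0, 0, -0.04, 0.65], [-0.176, -0.01, 0, 0, 0, -0.08, 0.65], [-0.176, -0.01, 0.05, 0, 0, -0.12, 0.65], [-0.176, -0.01, 0.1, 0, 0, -0.16, 0.65], [-0.176, -0.01, 0.15, 0, 0, -0.2, 0.65], [-0.176, -0.01, 0.2, 0, 0, -0.24, 0.65], [-0.176, -0.01, 0.227, 0, 0, -0.28, 0.65], [-0.176, -0.01, 0.227, 0, 0, -0.32, 0.65], [-0.176, -0.01, 0.227, 0, 0, -0.344, 0.65], [-0.176, -0.01, 0.227, 0, 0, -0.344, 0.65], [-0.176, -0.01, 0.227, 0, 0, -0.344, 0.65]]])

```text
time_s: 8.33
tool_pos: [0.6228, 0.0895, 0.1201]
tool_rot: [180.0, 0.0, -120.5]
force: [0.6, 0.5, 0.3]
grip_width: 0.0567
grasp_force: 0.0
```

Run:
```python
from h import *
f,P=cloud('wrist'); save('w4',f); z=P[...,2]
o=get_obs();print(np.round(o['tool_pos'],4),np.round(o['tool_rot'],2),np.round(o['qpos'],1),np.round(o['force'],2),o['time_s'])
k=(z>.084)&(np.hypot(P[...,0]-.625,P[...,1]-.089)<.02)&(z<.1); w=P[k]
top=w[w[:,2]>.089]; print(len(w),np.median(top[:,2]),cv2.minEnclosingCircle(top[:,:2].astype(np.float32)),top[:,:2].mean(0))
```

```text
[0.623  0.0895 0.1202] [-1.7999e+02  2.0000e-02 -1.2047e+02] [-28.4  20.4  22.   94.2  -8.1  67.  145.1] [-1.34  0.06  0.39] 8.3833
734 0.09136192672314211 ((0.6261024475097656, 0.08886060118675232), 0.012289278209209442) [0.62557728 0.08817427]
```

View pics/w4.png

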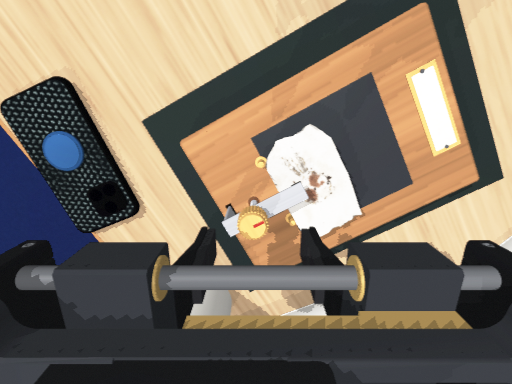

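>>> servo_tool(series=[[[0, -0.009, 0.04, 0, 0, 0, 0.65], [0, -0.009, 0.08, 0, 0, 0, 0.65], [0, -0.009, 0.12, 0, 0, 0, 0.65], [0, -0.009, 0.145, 0, 0, 0, 0.65], [0, -0.009, 0.157, 0, 0, 0, 0.65], [0, -0.009, 0.157, 0, 0, 0, 0.65], [0, -0.009, 0.157, 0, 0, 0, 0.36], [0, -0.009, 0.157, 0, 0, 0, 0.33]]])

```text
time_s: 9.05
tool_pos: [0.6263, 0.0881, 0.0733]
tool_rot: [-180.0, 0.0, -120.3]
force: [0.6, -1.2, -0.0]
grip_width: 0.0495
grasp_force: 0.0
```

>>> servo_tool(series=[[[0, 0, 0, 0, 0, 0, 0.3], [0, 0, 0, 0, 0, 0, 0.28], [0, 0, 0, 0, 0, 0, 0.26], [0, 0, 0, 0, 0, 0, 0.2], [0, 0, 0, 0, 0, 0, 0.1], [0, 0, 0, 0, 0, 0, 0], [0, 0, 0, 0, 0, 0, 0]]], grip_force=50)

```text
time_s: 9.63
tool_pos: [0.6267, 0.0877, 0.0733]
tool_rot: [-179.9, 0.0, -120.3]
force: [3.2, -2.0, -0.9]
grip_width: 0.0223
grasp_force: 50.0
```

>>> servo_tool(series=[[[0, -0.001, 0.002, 0, 0, 0, 0], [0, -0.002, 0.004, 0, 0, 0, 0], [0, -0.002, 0.006, 0, 0, 0, 0], [0, -0.002, 0.008, 0, 0, 0, 0], [0, -0.002, 0.01, 0, 0, 0, 0], [0, -0.002, 0.01, 0, 0, 0, 0]]])

```text
time_s: 10.13
tool_pos: [0.6268, 0.0878, 0.0713]
tool_rot: [-180.0, 0.1, -120.3]
force: [-0.6, -1.4, 6.3]
grip_width: 0.0225
grasp_force: 50.0
```

>>> servo_tool(series=[[[0, 0, 0.002, 0, 0, 0, 0], [0, 0, 0.004, 0, 0, 0, 0], [0, 0, 0.006, 0, 0, 0, 0], [0, 0, 0.008, 0, 0, 0, 0], [0, 0, 0.008, 0, 0, 0, 0]]])

```text
time_s: 10.55
tool_pos: [0.6268, 0.0878, 0.0701]
tool_rot: [-180.0, 0.1, -120.3]
force: [-2.7, -2.3, 12.8]
grip_width: 0.0222
grasp_force: 50.0
```

>>> servo_tool(series=[[[0, 0, 0.0015, 0, 0, 0, 0], [0, 0, 0.003, 0, 0, 0, 0], [0, 0, 0.003, 0, 0, 0, 0]]])

```text
time_s: 10.8
tool_pos: [0.6269, 0.0878, 0.0699]
tool_rot: [-180.0, 0.1, -120.3]
force: [-4.6, -1.3, 16.1]
grip_width: 0.0224
grasp_force: 50.0
```

Run:
```python
from h import *
o=get_obs();print(np.round(o['tool_pos'],5),np.round(o['force'],2),np.round(o['wrist_torque'],2),np.round(o['qpos'],1))
f,P=cloud('side'); z=P[...,2]
k=(z>.06)&(z<.085)&(abs(P[...,0]-.59)<.02)&(abs(P[...,1]-.09)<.02); print('strap z',k.sum(),np.median(z[k]) if k.any() else 0)
print(np.round(get_obs()['force'],2))
```

```text
[0.62686 0.0878  0.0699 ] [-4.55 -1.32 16.14] [-0.29  1.12  0.02] [-27.5  23.5  21.4  96.3  -9.6  61.9 146.4]
strap z 41 0.0677987235992149
[-4.84 -2.13 15.97]
```

Run:
```python
from h import *
f,Q=cloud('side')
for P in(np.load('side.npy'),Q):
    z=P[...,2]
    for x0 in (.58,.59,.60,.645):
        k=(z>.055)&(z<.085)&(abs(P[...,0]-x0)<.006)&(abs(P[...,1]-.09)<.015); print(x0,k.sum(),np.round(np.percentile(z[k],[20,50,80]),4) if k.any() else 0)
```

```text
0.58 9 [0.0703 0.0712 0.0729]
0.59 12 [0.0697 0.071  0.072 ]
0.6 13 [0.0695 0.0705 0.0714]
0.645 16 [0.0698 0.0707 0.072 ]
0.58 11 [0.0664 0.0674 0.0687]
0.59 16 [0.0651 0.0674 0.0697]
0.6 18 [0.066  0.0671 0.0721]
0.645 14 [0.0668 0.0699 0.0795]
```

>>> servo_tool(series=[[[0, 0, 0.0002, 0, 0, 0.015, 0], [0, 0, 0.0004, 0, 0, 0.035, 0], [0, 0, 0.0006, 0, 0, 0.055, 0], [0, 0, 0.0008, 0, 0, 0.075, 0], [0, 0, 0.001, 0, 0, 0.095, 0], [0, 0, 0.0012, 0, 0, 0.115, 0], [0, 0, 0.0014, 0, 0, 0.135, 0], [0, 0, 0.0016, 0, 0, 0.155, 0], [0, 0, 0.0018, 0, 0, 0.175, 0], [0, 0, 0.002, 0, 0, 0.195, 0], [0, 0, 0.0022, 0, 0, 0.215, 0]]])

```text
time_s: 11.82
tool_pos: [0.6265, 0.0883, 0.0693]
tool_rot: [179.9, 0.1, -159.2]
force: [-5.2, -1.1, 18.2]
grip_width: 0.0222
grasp_force: 50.0
```

>>> servo_tool(series=[[[0, 0, -0.0003, 0, 0, 0.015, 0], [0, 0, -0.0003, 0, 0, 0.04, 0], [0, 0, -0.0001, 0, 0, 0.07, 0], [0, 0, 0.0002, 0, 0, 0.1, 0], [0, 0, 0.0005, 0, 0, 0.13, 0], [0, 0, 0.0008, 0, 0, 0.16, 0], [0, 0, 0.0011, 0, 0, 0.19, 0], [0, 0, 0.0014, 0, 0, 0.22, 0], [0, 0, 0.0017, 0, 0, 0.25, 0], [0, 0, 0.002, 0, 0, 0.28, 0], [0, 0, 0.0022, 0, 0, 0.3, 0], [0, 0, 0.0023, 0, 0, 0.31, 0]]])

```text
time_s: 12.82
tool_pos: [0.6266, 0.0893, 0.0684]
tool_rot: [179.8, -0.1, 145.1]
force: [-5.7, 0.6, 17.5]
grip_width: 0.0221
grasp_force: 50.0
```

>>> servo_tool(series=[[[0.001, -0.001, 0.0, 0, 0, 0.015, 0], [0.002, -0.002, 0.0, 0, 0, 0.04, 0], [0.002, -0.002, 0.0002, 0, 0, 0.07, 0], [0.002, -0.002, 0.0005, 0, 0, 0.1, 0], [0.002, -0.002, 0.0008, 0, 0, 0.13, 0], [0.002, -0.002, 0.0011, 0, 0, 0.16, 0], [0.002, -0.002, 0.0014, 0, 0, 0.19, 0], [0.002, -0.002, 0.0017, 0, 0, 0.22, 0], [0.002, -0.002, 0.002, 0, 0, 0.25, 0], [0.002, -0.002, 0.0023, 0, 0, 0.28, 0], [0.002, -0.002, 0.0025, 0, 0, 0.3, 0], [0.002, -0.002, 0.0026, 0, 0, 0.31, 0]]])

```text
time_s: 13.82
tool_pos: [0.6275, 0.0897, 0.0676]
tool_rot: [179.8, -0.2, 89.3]
force: [-1.3, 1.8, 14.3]
grip_width: 0.0223
grasp_force: 50.0
```

Run:
```python
from h import *
o=get_obs();print(np.round(o['tool_pos'],5),np.round(o['force'],2),np.round(o['wrist_torque'],2),np.round(o['qpos'],1))
```

```text
[0.62747 0.08974 0.0676 ] [-1.28  1.81 14.28] [0.26 0.28 0.1 ] [-49.3  30.7  50.9  97.2 -26.3  64.5   8.4]
```

>>> servo_tool(series=[[[0, 0, 0.0001, 0, 0, 0.015, 0], [0, 0, 0.0004, 0, 0, 0.04, 0], [0, 0, 0.0007, 0, 0, 0.07, 0], [0, 0, 0.001, 0, 0, 0.1, 0], [0, 0, 0.0013, 0, 0, 0.13, 0], [0, 0, 0.0016, 0, 0, 0.16, 0], [0, 0, 0.0019, 0, 0, 0.19, 0], [0, 0, 0.0022, 0, 0, 0.22, 0], [0, 0, 0.0025, 0, 0, 0.25, 0], [0, 0, 0.0028, 0, 0, 0.28, 0], [0, 0, 0.003, 0, 0, 0.3, 0], [0, 0, 0.0031, 0, 0, 0.31, 0]]])

```text
time_s: 14.82
tool_pos: [0.6283, 0.0892, 0.0667]
tool_rot: [179.9, -0.4, 33.5]
force: [1.0, 1.5, 14.8]
grip_width: 0.0222
grasp_force: 50.0
```

Run:
```python
from h import *
o=get_obs();print(np.round(o['tool_pos'],5),np.round(o['force'],2),np.round(o['wrist_torque'],2),np.round(o['qpos'],1))
```

```text
[0.62833 0.08925 0.06673] [ 0.96  1.52 14.76] [ 0.16 -0.13  0.11] [-56.4  37.   62.6  97.4 -35.5  67.6 -40.8]
```

>>> servo_tool(series=[[[0, 0, 0.0001, 0, 0, 0.015, 0], [0, 0, 0.0004, 0, 0, 0.045, 0], [0, 0, 0.0007, 0, 0, 0.08, 0], [0, 0, 0.0011, 0, 0, 0.115, 0], [0, 0, 0.0015, 0, 0, 0.15, 0], [0, 0, 0.0019, 0, 0, 0.185, 0], [0, 0, 0.0022, 0, 0, 0.22, 0], [0, 0, 0.0025, 0, 0, 0.255, 0], [0, 0, 0.0028, 0, 0, 0.29, 0], [0, 0, 0.0031, 0, 0, 0.32, 0], [0, 0, 0.0034, 0, 0, 0.345, 0], [0, 0, 0.0036, 0, 0, 0.36, 0]]])

```text
time_s: 15.82
tool_pos: [0.6283, 0.088, 0.0656]
tool_rot: [-179.8, -0.2, -31.4]
force: [1.1, -0.3, 15.3]
grip_width: 0.0225
grasp_force: 50.0
```

Run:
```python
from h import *
o=get_obs();print(np.round(o['tool_pos'],5),np.round(o['force'],2),np.round(o['wrist_torque'],2),np.round(o['qpos'],1))
f,P=cloud('side'); z=P[...,2]
for x0 in (.58,.59,.60,.645):
        k=(z>.055)&(z<.085)&(abs(P[...,0]-x0)<.006)&(abs(P[...,1]-.09)<.015); print(x0,k.sum(),np.round(np.percentile(z[k],[20,50,80]),4) if k.any() else 0)
```

```text
[0.62828 0.08798 0.06563] [ 1.15 -0.34 15.3 ] [-0.21 -0.06  0.13] [ -59.6   41.9   69.4   97.6  -41.7   70.4 -101.4]
0.58 8 [0.0619 0.0629 0.064 ]
0.59 15 [0.0612 0.0624 0.0639]
0.6 16 [0.0616 0.0631 0.065 ]
0.645 19 [0.0625 0.0643 0.0728]
```

>>> servo_tool(series=[[[0, 0, -0.004, 0, 0, 0, 0], [0, 0, -0.008, 0, 0, 0, 0], [0, 0, -0.008, 0, 0, 0, 0.4], [0, 0, -0.008, 0, 0, 0, 0.55], [0, 0, -0.008, 0, 0, 0, 0.55], [0, 0, -0.008, 0, 0, 0, 0.55], [0, 0, -0.008, 0, 0, 0, 0.55], [0, 0, -0.03, 0, 0, 0, 0.55], [0, 0, -0.07, 0, 0, 0, 0.55], [0, 0, -0.12, 0, 0, 0, 0.55], [0, 0, -0.18, 0, 0, -0.02, 0.55], [0, 0, -0.25, 0, 0, -0.05, 0.55]]])

```text
time_s: 16.87
tool_pos: [0.6252, 0.0873, 0.1387]
tool_rot: [180.0, 0.0, -22.1]
force: [0.2, 0.2, 0.7]
grip_width: 0.0476
grasp_force: 0.0
```

>>> servo_tool(series=[[[0, 0, -0.1, 0, 0, -0.03, 0.55], [0.05, 0, -0.2, 0, 0, -0.06, 0.55], [0.05, 0, -0.3, 0, 0, -0.1, 0.55], [0.05, 0, -0.4, 0, 0, -0.14, 0.55], [0.05, 0, -0.4, 0, 0, -0.18, 0.55], [0.05, 0, -0.4, 0, 0, -0.22, 0.55], [0.05, 0, -0.4, 0, 0, -0.22, 0.55], [0.05, 0, -0.4, 0, 0, -0.22, 0.55]]])

```text
time_s: 17.53
tool_pos: [0.6393, 0.0816, 0.2585]
tool_rot: [-180.0, -0.1, 17.2]
force: [-1.0, -0.1, -0.1]
grip_width: 0.0482
grasp_force: 0.0
```

Run:
```python
from h import *
o=get_obs();print(np.round(o['tool_pos'],4),np.round(o['force'],2),o['time_s'],np.round(o['qpos'],1))
f,P=cloud('side'); z=P[...,2]
save('s5',cv2.resize(f[90:210,200:345],None,fx=5,fy=5,interpolation=cv2.INTER_CUBIC)[:600])
for x0 in (.58,.59,.60,.645):
        k=(z>.055)&(z<.085)&(abs(P[...,0]-x0)<.006)&(abs(P[...,1]-.09)<.015); print(x0,k.sum(),np.round(np.percentile(z[k],[20,50,80]),4) if k.any() else 0)
k=(z>.044)&(z<.057)&(P[...,0]<.61)&(P[...,0]>.5)&(abs(P[...,1]-.095)<.07)&(f.min(-1)>90);print(cv2.minAreaRect(P[k][:,:2].astype(np.float32)))
```

```text
[0.6393 0.0816 0.2585] [-1.03 -0.14 -0.12] 17.5333 [-54.9  26.8  63.5  82.7 -23.9  85.  -64.7]
0.58 8 [0.062  0.0632 0.0648]
0.59 14 [0.0621 0.0639 0.0643]
0.6 17 [0.061  0.0629 0.0643]
0.645 14 [0.0611 0.0627 0.0639]
((0.5694344639778137, 0.09602721780538559), (0.10082706809043884, 0.06151353567838669), 87.45565032958984)
```

View pics/s5.png

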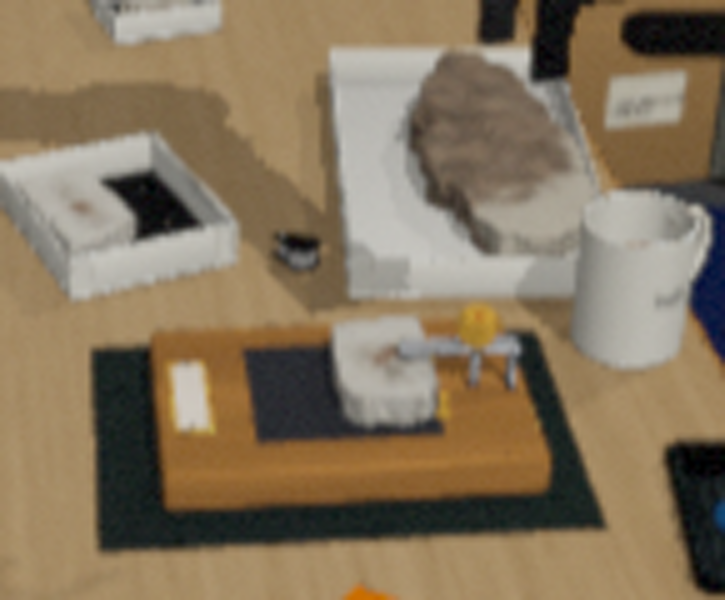

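The slab (crop 385,370) sits against the near pin (445,405) and parallel to the board. The strap (460,348) stays down and clear of it, and the lens and mug are undisturbed.

```bash
python3 -c "
from cell import env
print(env.sign_off())"
```

```text
the job is handed in; nothing more can be done
None
```

I slid the slab home against the stop pins, pressed the screw to the bottom of its pilot hole and turned it about 271° clockwise. The push read 14–18 N at every check while turning. The strap went down about 8 mm in all and stays clear of the slab, and the job was handed in at about 18 s; no verdict came back.

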